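Unpin and lock the closing collar of a lantern fixture

TASK

On the lantern-closing fixture, draw the spring pin out of the collar's lug by its upright handle until it meets its stop, and lay the handle fully down into the side notch so that the pin stays parked there. Then turn the collar anticlockwise (seen from above) by the peg on its tab until the tab's nose points at the upright fin that marks the locked position, and leave the pin parked. Do not disturb the other things on the bench.

Things in the scene. Friction and masses are not known exactly. Their poses are not given: they have to be found in the camera images.
- fixture: Aluminium plate 295 x 190 x 12 mm fixed to the bench, x -120 to +175, y -95 to +95. Origin: on the vertical collar axis at bench height, z up; +x runs along the spring pin, from the collar outwards. In the middle a blue lantern housing (radius 42) under a clear dome (top 102 mm up); round it the dark steel collar, radii 48 to 66, top 50 mm up. All heights are above the bench.
- collar_lug (a point): Centre of the 14 mm bore in the collar's steel lug, 73 mm from the collar axis, 42 mm up. The lug is 30 mm wide, 66 to 80 mm from the axis, top 56 mm up. The pin, 12 mm thick, lies along fixture x at y = 0, 42 mm up; its tip is in this bore and clears it when drawn 14 mm. Bearing blocks (52 mm up) hold the pin at fixture x 87 and 170.
- rails (a point): Point at fixture (125, 0, 64) mm. Two steel rails along x, tops 64 mm up, outer faces 14.5 mm to either side of y = 0, let the handle's 10 mm stem move only along x, until the side notch: a 15 mm gap in the -y rail. The gap's far wall goes on across the channel and is the pin's end stop: at the stop the stem stands in the notch's mouth. The -y side is clear for the handle to lie down.
- pin_draw (a joint): How far the pin is drawn out along fixture +x, m; 0 with its tip in the lug. Its spring pulls it back: about 3 N at 0, 8 N at 35 mm. The -y rail and the end stop are one adjustable plate, set anew in each run: the pin meets the stop after 28 to 42 mm of draw, which must be felt or seen.
- pin_turn (a joint): Angle of the handle about the pin's axis, rad: 0 upright, growing as it tips to fixture -y; 1.15 fully down in the notch (its own limit). Turns lightly, under 1 N at its end, but does not fall by itself while the spring presses it on the notch's wall. Laid down and let go, it slides back up to 5 mm with the spring, on to the notch's near wall, and stays.
- handle_mid (a point): Point on the handle's axis 44 mm from the pin's axis, at fixture x = 105 mm while the pin is in. The handle's black sleeve is 14 mm thick and spans 25 to 63 mm from the pin's axis: upright, 67 to 105 mm up; laid down, its end is about 57 mm to -y and 68 mm up. The stem below it is 10 mm thick.
- collar (a joint): Turn of the collar about the vertical axis, rad: 0 as the pin holds it (about 1 mm of play), growing anticlockwise seen from above, to 2.0 at most. Friction about 2 N at the peg; it stays where it is left. There is no stop at the locked mark.
- tab_peg (a point): Top centre of the upright steel peg on the collar's tab: 12 mm thick, from 50 to 95 mm above the bench, 78 mm from the collar axis.
- tab_nose (a point): Tip of the pointed nose at the outer end of the collar's tab, 92 mm from the collar axis, 50 mm above the bench. On the collar, nose and peg lie 1.745 rad anticlockwise from the lug. The peg's way on the collar is clear of other things.
- lock_mark (a point): Where the nose must point: just inside the inner edge of the upright steel fin, 92 mm from the collar axis, 50 mm above the bench. The fin (5 mm thick, top 50 mm above the bench, from 98 to 114 mm from the axis) stands on the plate; it is placed anew in each run, so that the collar must turn by 0.95 to 1.45 rad.
- glue: Bystander: small white bottle, 32 mm thick, 85 mm tall, standing on the fixture's plate. Origin under its centre.
- spare_dome: Bystander: clear dome, 80 mm across, 40 mm high, on the bench between fixture and robot. Origin under its centre.
- screwdriver: Bystander: screwdriver with red handle, 200 mm long, lying. Origin about its middle.
- wrench: Bystander: steel wrench, 160 mm long, lying. Origin about its middle.
- meter: Bystander: blue multimeter, 150 x 75 x 34 mm, lying. Origin under its centre.
- screw_bin: Bystander: open black bin of screws, 150 x 100 x 60 mm. Origin under its centre.

How it is judged:
By the outcome, as a careful person would: the job done as asked, in the order asked, and still so for the second after the job is handed in, with the robot touching nothing.
It also fails if it takes over 54 s, if anything falls off the work surface, if the arm or the gripper's body presses on something with over 40 N, if the wrist force passes 120 N, or if a joint passes its speed limit or range.

ROBOT

A 6-joint arm with a two-finger parallel gripper is mounted at the origin on the work surface. World frame = base frame: x ahead of the robot, y to its left, z up, the work surface at z = 0. Lengths are in mm, angles in rad, forces in N, time in s.
With the tool pointing down it reaches from about 275 to 975 mm from the base axis. Payload 8.4 kg.
Tool frame: the origin (TCP) lies midway between the tips of the shut fingers; the grasp point (between the pads) lies 19 mm behind it; z points along the fingers, y is the line along which they close (so a half turn about z gives the same grasp; the last joint's range is limited). The gripper opens to 92 mm and grips with 3 to 60 N. Pads are 20 mm wide; open, the fingers measure 128 mm over their backs; the gripper's body (75 mm by 189 mm) begins 69 mm behind the grasp point.
Start: joints at [1.175, 0.353, 1.633, -0, 1.155, -0.002], TCP at [239.811, 577.164, 214.583] pointing down, gripper open.
Joint ranges: [-2.63, 2.63], [-0.92, 2.1], [0.06, 2.66], [-1.3, 4.44], [0, 2.69], [-3.02, 3.02]. Speed limits (rad/s): [2.22, 2.22, 2.79, 3.14, 3.14, 3.14].

INTERFACE

Orientations are given as a unit quaternion [w, x, y, z].
In Python, from bench import r gives the robot as it stands. The module is installed in compiled form; this text tells all that it offers.
- The arm moves only by the shell command python3 -m handwheel 'ROWS'. ROWS is JSON, a list of rows, each a list of 7 numbers: the turn, a rotation vector about the tool's x, y, z in units of 0.1 rad (1.0 is 0.1 rad), then the shift along the tool's x, y, z in units of 30 mm (1.0 is 30 mm), then the finger opening in mm, from 0 to 91.9. A call has 1 to 5 rows; each row shifts and turns the commanded pose from where the row before left it, along the tool's axes as they then stand; what a row does not reach is not made up. A row lasts 1/12 s, in which the tool goes at most 41.7 mm and 7.16 degrees, less where a joint would pass 70% of its speed; a pose out of reach is approached as far as the arm can. A call with a number of a shift or a turn outside -1 to 1 is refused whole. A call with a gripper value outside its range is refused whole. The fingers move at their own pace and stop on an object; the grip force is fixed at half the most. Time passes only in rows, so rows that do not move let the fingers close. It gives the time, the measured TCP pose, the force, the opening and the grip force at its end, in the units of the state.
- r.observe(): the state, without advancing time (a new reading comes with each control period).
- r.grab_frame(name): name is "scene" or "top"; returns the picture (420x560x3 uint8, blue, green, red); there is no depth.
- r.camera_model(name): a dict with "fx", "fy", "cx", "cy" (pixels), "R" (3x3) and "t" (3): a world point X has camera coordinates R X + t. Camera axes: x right, y down, z forward; pixel columns grow to the right and rows downward; lengths in mm; the calibration is good to about 2 mm. A picture is of the moment at which its call begins. camera_model takes no time and is no camera call.
- r.close_job(): hands the job in; it is judged then, once.
The state is a dict: "clock": time; "joint_pos": joint angles; "qd": joint speeds; "effort": joint torques, N m; "ee_pos": TCP position; "tool_rot": TCP orientation; "force": force on the tool from outside, world axes, zero at the start; "moment": the same for the moment, N m; "grip_width": opening from 0.0 (shut) to 1.0 (fully open); "grip_force": force on a finger pad.
Only numpy, scipy, OpenCV 4.12 (cv2) and the standard library are available. Lean on these libraries where they do the work, as an engineer would, in place of code of your own. Each camera call takes 0.05 s, during which the arm holds its last target. There are 200 camera calls.

## Working session

There is one attempt and no reset: what is moved stays moved. The work goes in short steps, Python scripts to look and compute and a shell command to move; the robot and the scene stay as the last step left them, time stands still between calls to the robot, and variables do not carry over. Pictures are saved under pics/ and viewed, at most 10 in all, crops included, and the job is handed in when it is done.

```bash
mkdir -p pics; python3 - <<'E'
from bench import r
import cv2
for n in("scene","top"):
    cv2.imwrite(f"pics/{n}0.png",r.grab_frame(n)); m=r.camera_model(n); print(n,m)
print(r.observe())
E
```

```text
scene {'fx': 425.98234098046544, 'fy': 425.98234098046544, 'cx': 276.5322042755075, 'cy': 213.99823625619047, 'R': array([[ 0.81322333,  0.58161831,  0.01969647],
       [ 0.4185511 , -0.56103579, -0.71418052],
       [-0.40433004,  0.58903224, -0.69968438]]), 't': array([-422.07802334, -174.83241736, 1326.63911048])}
top {'fx': 475.72571649890807, 'fy': 475.72571649890807, 'cx': 274.8579273091806, 'cy': 210.17051614893623, 'R': array([[-0.00637612, -0.99981661,  0.01805826],
       [-0.99087864,  0.00388621, -0.13470121],
       [ 0.13460633, -0.01875242, -0.9907217 ]]), 't': array([ -27.51354504,  552.39654044, 1205.19903434])}
{'clock': 0.1, 'joint_pos': array([ 1.17461474e+00,  3.53595856e-01,  1.63405522e+00,  2.33478627e-05,
        1.15521902e+00, -2.40661525e-03]), 'qd': array([ 0.00084002, -0.00267321, -0.0020589 ,  0.00155684, -0.00210437,
        0.00117742]), 'effort': array([-1.61162738e-03, -5.94908488e+01, -3.34935093e+01,  6.98347623e-02,
        1.82074285e-02, -2.02334525e-05]), 'ee_pos': array([239.61991863, 576.74989632, 213.93012184]), 'tool_rot': array([-1.36919021e-04,  1.95622492e-01,  9.80679067e-01, -6.23968274e-04]), 'force': array([-0.30688449, -0.32022103,  0.29667759]), 'moment': array([-0.03186167,  0.05333193, -0.0353787 ]), 'grip_force': 0.0, 'grip_width': 0.9978223264319487}
```

View pics/scene0.png

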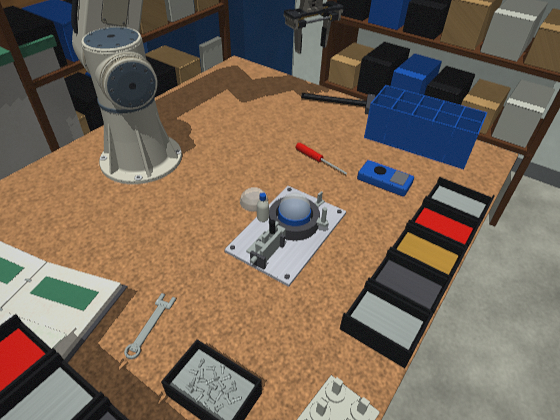

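View pics/top0.png

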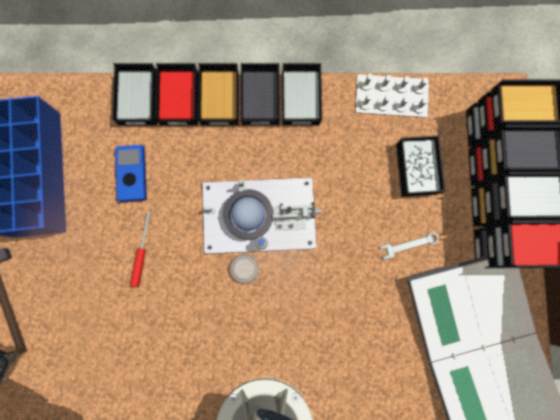

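The scene view has the plate at about (285,235). In the top view the plate spans about (203–315, 180–252), with the collar at (247,214) and the pin running right, so fixture +x is roughly world −y. I'll enlarge both.

```bash
python3 - <<'E'
import cv2
a=cv2.imread("pics/top0.png")[172:262,196:324]; cv2.imwrite("pics/c1.png",cv2.resize(a,None,fx=6,fy=6,interpolation=cv2.INTER_CUBIC))
a=cv2.imread("pics/scene0.png")[178:288,220:352]; cv2.imwrite("pics/c2.png",cv2.resize(a,None,fx=5.4,fy=5.4,interpolation=cv2.INTER_CUBIC))
E
```

```text
(no output)
```

View pics/c1.png

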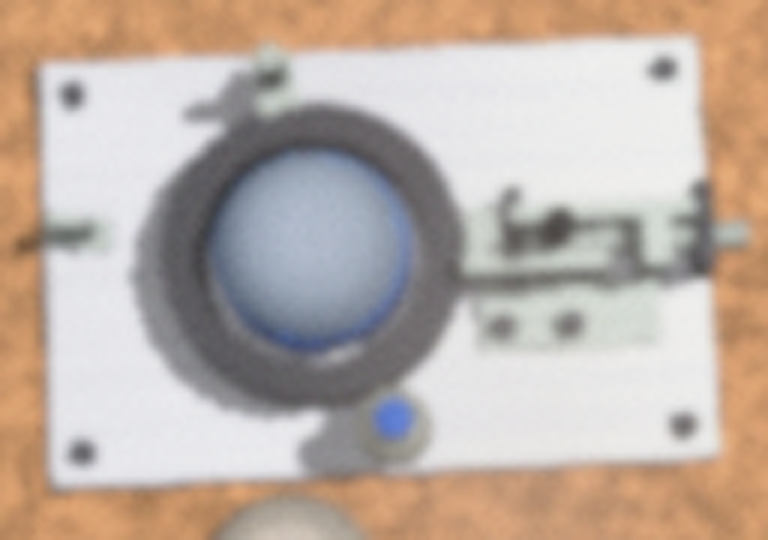

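View pics/c2.png

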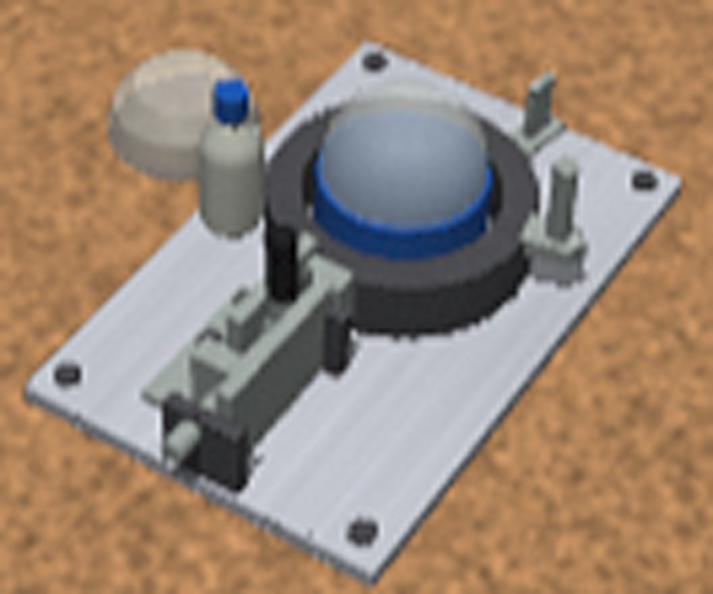

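Pictures: handle top at about (558,222) in the top crop, peg at (272,73), fin at the left (68,235). In the scene crop: handle top (283,228), peg top (565,162), fin top (545,78), rail gap near (228,320). Next I'll fit the fixture pose.

```bash
cat >h.py <<'E'
import numpy as np
from bench import r
from scipy.optimize import least_squares
from scipy.spatial.transform import Rotation as Ro
T=lambda p:np.array(p,float)/6+[196,172]-.4
S=lambda p:np.array(p,float)/5.4+[220,178]-.4
C={n:r.camera_model(n) for n in("top","scene")}
def proj(n,X):
    m=C[n];c=np.atleast_2d(X)@m["R"].T+m["t"]
    return c[:,:2]/c[:,2:]*[m["fx"],m["fy"]]+[m["cx"],m["cy"]]
def F2W(q,P):
    c,s=np.cos(q[2]),np.sin(q[2]);P=np.atleast_2d(P).astype(float)
    return np.c_[q[0]+c*P[:,0]-s*P[:,1],q[1]+s*P[:,0]+c*P[:,1],P[:,2]]
def ray(n,uv,z):
    m=C[n];d=m["R"].T@[(uv[0]-m["cx"])/m["fx"],(uv[1]-m["cy"])/m["fy"],1];o=-m["R"].T@m["t"]
    return o+d*(z-o[2])/d[2]
def W2F(q,X):
    c,s=np.cos(q[2]),np.sin(q[2]);d=X[:2]-q[:2];return np.array([c*d[0]+s*d[1],-s*d[0]+c*d[1],X[2]])
E
python3 - <<'E'
from h import *
P=[[-120,95,12],[175,95,12],[175,-95,12],[-120,-95,12]]
t=T([(40,62),(695,38),(718,455),(52,487)]);s=S([(682,182),(372,572),(28,390),(370,42)])
f=lambda q:np.r_[(proj("top",F2W(q,P))-t).ravel(),(proj("scene",F2W(q,P))-s).ravel()]
for name,sl in(("both",slice(None)),("top",slice(0,8)),("scene",slice(8,16))):
    o=least_squares(lambda q:f(q)[sl],[450,40,-1.57]);print(name,o.x,np.round(o.fun,1))
    if name=="both":q=o.x
for n,g,z,l in(("top",T((558,222)),105,"handle"),("scene",S((283,228)),105,"handle"),("top",T((272,73)),95,"peg"),("scene",S((565,162)),95,"peg"),("top",T((70,235)),50,"fin"),("scene",S((545,78)),50,"fin"),("scene",S((228,320)),64,"gap"),("top",T((313,250)),102,"dome")):
    X=W2F(q,ray(n,g,z));print(l,n,X,np.hypot(*X[:2]),np.arctan2(X[1],X[0]))
E
```

```text
both [544.49649847  40.20743437  -1.53126017] [-0.2 -0.7  0.3 -1.2  0.5 -0.2 -0.4 -0.5  0.4 -0.9  0.1  0.3 -1.3 -1.3
 -0.9 -0.8]
top [542.81560112  40.38903501  -1.53186289] [-0.3 -0.1  0.3 -0.6  0.4  0.5 -0.5  0.1]
scene [546.48906497  39.37933891  -1.53167771] [ 0.9 -0.4  0.5  0.9 -1.  -0.7 -0.5 -0.4]
handle top [103.30651395  -1.70284967 105.        ] 103.32054742862195 -0.016481975854650728
handle scene [101.49994027  -1.22629121 105.        ] 101.50734783993687 -0.012081106090026848
peg top [-12.4711688   67.62154219  95.        ] 68.7619300102796 1.753173006208916
peg scene [-14.24690782  75.45973657  95.        ] 76.79287874261229 1.7574012313493754
fin top [-103.74213141    9.30974207   50.        ] 104.15901846274973 3.0520931306707135
fin scene [-106.5838478   18.4643903   50.       ] 108.17139326977092 2.9700569783335053
gap scene [128.48216286 -11.70200546  64.        ] 129.01396476451825 -0.09082823543616834
dome top [  2.00738703  -8.53997036 102.        ] 8.772724576003448 -1.3399295498110702
```

```bash
cat >>h.py <<'E'
Q=np.array([544.5,40.2,-1.5313])
def st(target=None):
    o=r.observe();w=o["tool_rot"];R=Ro.from_quat([w[1],w[2],w[3],w[0]])
    p=o["ee_pos"];M=R.as_matrix();g=p-19*M[:,2]
    c,s=np.cos(Q[2]),np.sin(Q[2]);f=o["force"]
    print("t",round(o["clock"],2),"graspF",W2F(Q,g).round(1),"forceF",np.round([c*f[0]+s*f[1],-s*f[0]+c*f[1],f[2]],1),"w",round(o["grip_width"]*91.9,1),"gf",round(o["grip_force"],1))
    D=Ro.from_matrix(np.array([[-s*-1,c*-1,0],[-c,-s,0],[0,0,-1]]).T)
    # desired: tool x=-fix y, y=-fix x, z down
    D=Ro.from_matrix(np.c_[[s,-c,0],[-c,-s,0],[0,0,-1]])
    print("turn",((R.inv()*D).as_rotvec()/.1).round(2))
    if target is not None:
        print("shift",(M.T@(F2W(Q,target)[0]-g)/30).round(2))
E
python3 -m handwheel '[[0,0,-1,0,0,0,40],[0,0,-1,0,0,0,40],[0,0,-1,0,0,0,40],[0,0,-1,0,0,0,40],[0,0,-0.34,0,0,0,40]]'
python3 -c "from h import *;st([104,0,190])"
```

```text
clock: 0.52
ee_pos: [239.7, 576.9, 214.1]
tool_rot: [-0.0, -0.023, 1.0, -0.0]
force: [0.4, 0.4, -0.6]
grip_width: 0.653
grip_force: 0.0
t 0.52 graspF [-548.3 -283.4  233.1] forceF [-0.4  0.4 -0.6] w 60.1 gf 0.0
turn [-0.01 -0.    0.07]
shift [ -9.3  -21.8    1.45]
```

```bash
A='[[0,0,0,-0.4,-0.95,0,40]'; 
python3 -m handwheel '[[0,0,0,-0.4,-0.95,0,40],[0,0,0,-0.4,-0.95,0,40],[0,0,0,-0.4,-0.95,0,40],[0,0,0,-0.4,-0.95,0,40],[0,0,0,-0.4,-0.95,0,40]]' >/dev/null
python3 -m handwheel '[[0,0,0,-0.4,-0.95,0,40],[0,0,0,-0.4,-0.95,0,40],[0,0,0,-0.4,-0.95,0,40],[0,0,0,-0.4,-0.95,0,40],[0,0,0,-0.4,-0.95,0,40]]' >/dev/null
python3 -m handwheel '[[0,0,0,-0.4,-0.95,0,40],[0,0,0,-0.4,-0.95,0,40],[0,0,0,-0.4,-0.95,0,40],[0,0,0,-0.4,-0.95,0,40],[0,0,0,-0.4,-0.95,0,40]]' >/dev/null
python3 -m handwheel '[[0,0,0,-0.4,-0.95,0,40],[0,0,0,-0.4,-0.95,0,40],[0,0,0,-0.4,-0.95,0,40],[0,0,0,-0.4,-0.95,0,40],[0,0,0,-0.4,-0.95,0,40]]'
python3 -c "from h import *;st([104,0,130])"
```

```text
clock: 2.18
ee_pos: [502.7, 15.7, 214.4]
tool_rot: [-0.0, -0.02, 1.0, 0.0]
force: [0.6, 0.6, -0.2]
grip_width: 0.435
grip_force: 0.0
t 2.18 graspF [ 22.8 -42.7 233.4] forceF [-0.6  0.6 -0.2] w 40.0 gf 0.0
turn [ 0.   -0.    0.01]
shift [-1.42 -2.71  3.45]
```

```bash

python3 -m handwheel '[[0,0,0,-0.5,-0.9,0.5,40],[0,0,0,-0.5,-0.9,0.7,40],[0,0,0,-0.42,-0.9,0.75,40],[0,0,0,0,0,0.75,40],[0,0,0,0,0,0.75,40]]' >/dev/null
python3 -m handwheel '[[0,0,0,0,0,0,40],[0,0,0,0,0,0,40]]' >/dev/null
python3 - <<'E'
from h import *
import cv2
st([104,0,91])
a=r.grab_frame("top")[172:262,196:324]; b=r.grab_frame("scene")[168:258,228:356]
v=np.vstack([cv2.resize(x,(512,296*360//296),interpolation=cv2.INTER_CUBIC) for x in(a,b)])
cv2.imwrite("pics/d1.png",cv2.resize(v,(426,600)))
E
```

```text
t 2.77 graspF [102.1  -1.2 129.2] forceF [0.2 0.3 0.2] w 40.0 gf 0.0
turn [ 0.01 -0.03  0.01]
shift [-0.05 -0.06  1.27]
```

View pics/d1.png

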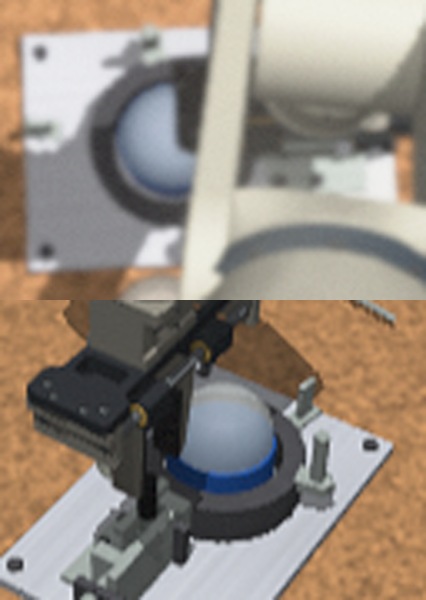

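The fingers straddle the handle (handle at about (148,495) in the lower picture). I'll descend and close.

```bash

python3 -m handwheel '[[0,0,0,-0.02,-0.04,0.5,40],[0,0,0,-0.02,0,0.5,40],[0,0,0,0,0,0.27,40],[0,0,0,0,0,0,8],[0,0,0,0,0,0,8]]' 
python3 -m handwheel '[[0,0,0,0,0,0,8],[0,0,0,0,0,0,8],[0,0,0,0,0,0,8],[0,0,0,0,0,0,8]]' 
python3 -c "from h import *;st([147,0,91])"
```

```text
clock: 3.28
ee_pos: [549.9, -62.9, 73.8]
tool_rot: [0.0, -0.02, 1.0, -0.0]
force: [-0.5, -0.3, 0.2]
grip_width: 0.313
grip_force: 0.0
clock: 3.62
ee_pos: [550.4, -63.4, 73.9]
tool_rot: [0.001, -0.02, 1.0, -0.0]
force: [-0.7, -2.0, 5.6]
grip_width: 0.146
grip_force: 30.0
t 3.62 graspF [103.8   1.7  92.9] forceF [ 2.  -0.7  5.6] w 13.4 gf 30.0
turn [-0.01  0.02  0.01]
shift [ 0.06 -1.44  0.07]
```

```bash

python3 -m handwheel '[[0,0,0,0,-0.2,0,8],[0,0,0,0,-0.2,0,8],[0,0,0,0,-0.2,0,8],[0,0,0,0,-0.2,0,8],[0,0,0,0,0,0,8]]' >/dev/null
python3 -c "from h import *;st()"
python3 -m handwheel '[[0,0,0,0,-0.05,0,8],[0,0,0,0,-0.05,0,8],[0,0,0,0,0,0,8]]' >/dev/null
python3 -c "from h import *;st()"
python3 -m handwheel '[[0,0,0,0,-0.05,0,8],[0,0,0,0,-0.05,0,8],[0,0,0,0,0,0,8]]' >/dev/null
python3 -c "from h import *;st()"
```

```text
t 4.03 graspF [127.3   1.7  92.9] forceF [-5.7  0.7  7.2] w 13.3 gf 30.0
turn [ 0.01  0.01 -0.  ]
t 4.28 graspF [129.6   1.7  92.9] forceF [-6.3 -0.2  7.9] w 13.5 gf 30.0
turn [ 0.02  0.01 -0.  ]
t 4.53 graspF [132.5   1.7  92.9] forceF [-6.9  0.2  7.6] w 13.0 gf 30.0
turn [ 0.02  0.01 -0.  ]
```

```bash

python3 -m handwheel '[[0,0,0,0,-0.05,0,8],[0,0,0,0,0,0,8]]' >/dev/null
python3 -c "from h import *;st()"
python3 -m handwheel '[[0,0,0,0,-0.05,0,8],[0,0,0,0,0,0,8]]' >/dev/null
python3 -c "from h import *;st()"
python3 -m handwheel '[[0,0,0,0,-0.05,0,8],[0,0,0,0,0,0,8]]' >/dev/null
python3 -c "from h import *;st()"
python3 -m handwheel '[[0,0,0,0,-0.05,0,8],[0,0,0,0,0,0,8]]' >/dev/null
python3 -c "from h import *;st()"
```

```text
t 4.7 graspF [133.9   1.7  92.9] forceF [-6.9  0.2  7.2] w 13.6 gf 30.0
turn [ 0.02  0.01 -0.  ]
t 4.87 graspF [135.4   1.7  92.9] forceF [-6.5 -0.9  7.9] w 13.4 gf 30.0
turn [ 0.02  0.01 -0.  ]
t 5.03 graspF [136.7   1.7  92.8] forceF [-7.5  0.3  7.8] w 13.2 gf 30.0
turn [ 0.02  0.01 -0.  ]
t 5.2 graspF [137.    1.6  92.9] forceF [-14.8   0.3   8.6] w 12.9 gf 30.0
turn [ 0.04  0.01 -0.01]
```

The force jumped at grasp x=137, so the stop is at about 33 mm of draw. I'll ease off slightly, then lay the handle down along an arc of radius 51 mm.

```bash

python3 -m handwheel '[[0,0,0,0,0.04,0,8],[0,0,0,0.17,0,0.01,8],[0,0,0,0.17,0,0.025,8],[0,0,0,0.16,0,0.04,8],[0,0,0,0,0,0,8]]' >/dev/null
python3 -c "from h import *;st()"
python3 -m handwheel '[[0,0,0,0.16,0,0.06,8],[0,0,0,0.15,0,0.075,8],[0,0,0,0.145,0,0.09,8],[0,0,0,0,0,0,8]]' >/dev/null
python3 -c "from h import *;st()"
```

```text
t 5.62 graspF [136.8 -11.6  91.1] forceF [-11.1   5.7   5.7] w 13.1 gf 30.0
turn [ 0.02  0.06 -0.01]
t 5.95 graspF [136.9 -25.9  84.3] forceF [-11.5   3.    9.1] w 13.4 gf 30.0
turn [ 0.02  0.04 -0.  ]
```

```bash

python3 -m handwheel '[[0,0,0,0.135,0,0.10,8],[0,0,0,0.125,0,0.115,8],[0,0,0,0.11,0,0.13,8],[0,0,0,0,0,0,8]]' >/dev/null
python3 -c "from h import *;st()"
python3 -m handwheel '[[0,0,0,0.10,0,0.14,8],[0,0,0,0.085,0,0.145,8],[0,0,0,0.035,0,0.075,8],[0,0,0,0,0,0,8]]' >/dev/null
python3 -c "from h import *;st()"
```

```text
t 6.28 graspF [136.9 -38.9  72.9] forceF [-9.8 -0.6  6.3] w 13.6 gf 30.0
turn [ 0.02  0.   -0.  ]
t 6.62 graspF [136.9 -46.3  61.7] forceF [-9.8 -2.6  5.9] w 13.2 gf 30.0
turn [ 0.02 -0.02 -0.  ]
```

```bash

python3 -m handwheel '[[0,0,0,0.02,0,0.06,8],[0,0,0,0,0,0,8]]' >/dev/null
python3 -c "from h import *;st()"
python3 -m handwheel '[[0,0,0,0.02,0,0.06,8],[0,0,0,0,0,0,8]]' >/dev/null
python3 -c "from h import *;st()"
python3 -m handwheel '[[0,0,0,0.01,0,0.06,8],[0,0,0,0,0,0,8]]' >/dev/null
python3 -c "from h import *;st()"
```

```text
t 6.78 graspF [136.9 -47.1  60. ] forceF [-8.  -3.8  8.3] w 13.0 gf 30.0
turn [ 0.02 -0.02 -0.  ]
t 6.95 graspF [136.8 -47.9  58.2] forceF [-8.5 -4.   6.7] w 13.1 gf 30.0
turn [ 0.02 -0.03  0.  ]
t 7.12 graspF [136.8 -48.6  56.3] forceF [-6.7 -5.9  6.7] w 13.1 gf 30.0
turn [ 0.02 -0.03  0.  ]
```

```bash

python3 - <<'E'
from h import *
import cv2
b=r.grab_frame("scene")[178:288,220:352]
cv2.imwrite("pics/d2.png",cv2.resize(b,None,fx=5.4,fy=5.4,interpolation=cv2.INTER_CUBIC))
E
```

```text
(no output)
```

View pics/d2.png

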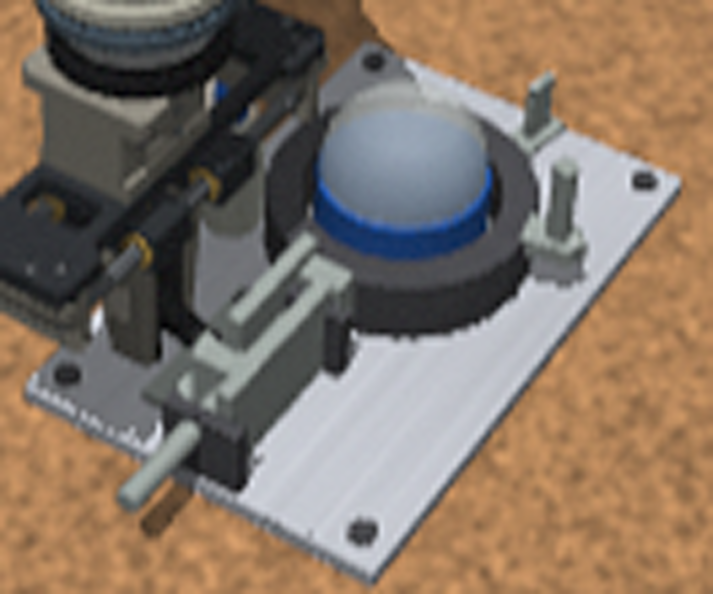

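The pin is drawn, with its tail out at (130,495), and the handle is down between the fingers. Releasing and lifting.

```bash

python3 -m handwheel '[[0,0,0,0,0,0,18],[0,0,0,0,0,0,26],[0,0,0,0,0,0,34],[0,0,0,0,0,0,34],[0,0,0,0,0,0,34]]' 
python3 -m handwheel '[[0,0,0,0,0,-0.4,34],[0,0,0,0,0,-0.8,34],[0,0,0,0,0,-0.9,34],[0,0,0,0,0,-0.9,34],[0,0,0,0,0,-0.5,34]]' 
python3 - <<'E'
from h import *
import cv2
st([-13.5,77,130])
b=r.grab_frame("scene")[178:288,220:352]
cv2.imwrite("pics/d3.png",cv2.resize(b,None,fx=5.4,fy=5.4,interpolation=cv2.INTER_CUBIC))
E
```

```text
clock: 7.58
ee_pos: [503.5, -99.9, 37.6]
tool_rot: [0.0, -0.02, 1.0, -0.0]
force: [-0.6, -0.0, -0.3]
grip_width: 0.371
grip_force: 0.0
clock: 8.0
ee_pos: [504.5, -100.2, 145.3]
tool_rot: [0.002, -0.02, 1.0, -0.0]
force: [0.1, -0.6, 0.6]
grip_width: 0.371
grip_force: 0.0
t 8.0 graspF [138.7 -45.6 164.3] forceF [0.6 0.1 0.6] w 34.1 gf 0.0
turn [-0.01  0.03  0.01]
shift [-4.08  5.07  1.15]
```

View pics/d3.png

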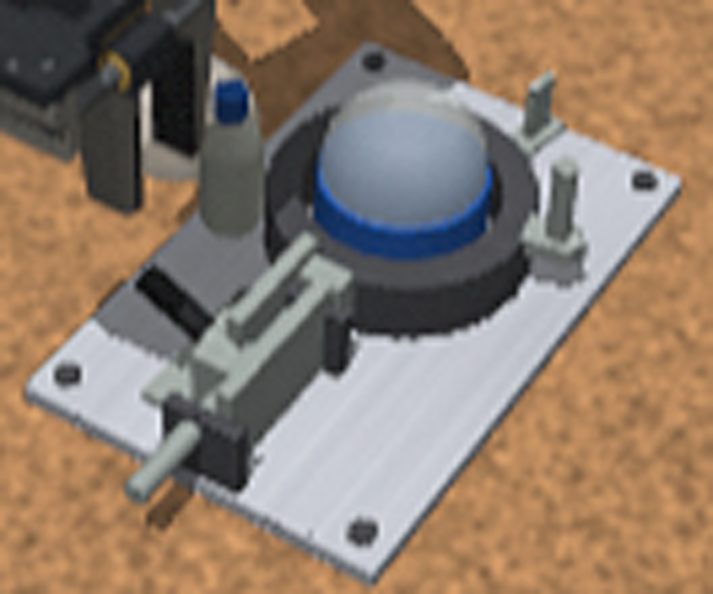

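```bash

python3 -m handwheel '[[0,0,0,-0.8,0.95,0,34],[0,0,0,-0.8,0.95,0,34],[0,0,0,-0.8,0.95,0,34],[0,0,0,-0.8,0.95,0,34],[0,0,0,-0.8,0.95,0,34]]' >/dev/null
python3 -m handwheel '[[0,0,0,-0.08,0.32,0.6,34],[0,0,0,0,0,0.55,34],[0,0,0,0,0,0,34],[0,0,0,0,0,0,34]]' >/dev/null
python3 - <<'E'
from h import *
st([-13.5,77,78])
for th in(.95,1.05,1.15):
  for d in (28,33):
    for rr in(25,63):
      print(th,d,rr,((proj("scene",F2W(Q,[105+d,-rr*np.sin(th),42+rr*np.cos(th)]))[0]-[220,178]+.4)*5.4).round())
E
```

```text
t 8.8 graspF [-13.9  74.5 125.8] forceF [-0.3  0.6  0.6] w 34.2 gf 0.0
turn [-0.   -0.03  0.01]
shift [-0.09 -0.01  1.59]
0.95 28 25 [206. 330.]
0.95 28 63 [148. 266.]
0.95 33 25 [200. 336.]
0.95 33 63 [142. 273.]
1.05 28 25 [204. 331.]
1.05 28 63 [142. 272.]
1.05 33 25 [197. 338.]
1.05 33 63 [136. 278.]
1.15 28 25 [202. 334.]
1.15 28 63 [138. 278.]
1.15 33 25 [195. 341.]
1.15 33 63 [131. 284.]
```

```bash

python3 - <<'E'
from h import *
import cv2
def pca(m):
    ys,xs=np.nonzero(m);c=np.c_[xs,ys];u,s,v=np.linalg.svd(c-c.mean(0));d=v[0]*np.sign(v[0,1]);return c.mean(0).round(1),np.degrees(np.arctan2(d[1],d[0])).round(1),len(xs)
im=cv2.imread("pics/d3.png").max(2)
m=np.zeros_like(im);m[255:345,125:206]=im[255:345,125:206]<75;print("obs",pca(m))
for th in(.85,.95,1.05,1.15,1.25):
    a=np.linspace(0,2*np.pi,40);u=np.array([0,-np.sin(th),np.cos(th)]);v=np.array([0,np.cos(th),np.sin(th)])
    pts=[]
    for rr in(25,63): pts+=[np.array([134,0,42])+u*rr+7*(np.cos(t)*np.array([1,0,0])+np.sin(t)*v) for t in a]
    p=(proj("scene",F2W(Q,np.array(pts)))-[220,178]+.4)*5.4
    m=np.zeros_like(im);cv2.fillConvexPoly(m,cv2.convexHull(p.astype(np.int32)),1);m[:255]=0;m[345:]=0;m[:,206:]=0
    print(th,pca(m))
E
python3 -m handwheel '[[0,0,0,-0.06,0,0.5,34],[0,0,0,0,0,0.55,34],[0,0,0,0,0,0.54,34],[0,0,0,0,0,0,34],[0,0,0,0,0,0,6]]' 
python3 -m handwheel '[[0,0,0,0,0,0,6],[0,0,0,0,0,0,6],[0,0,0,0,0,0,6],[0,0,0,0,0,0,6]]' 
python3 -c "from h import *;st()"
```

```text
obs (array([172.6, 301.8]), np.float64(44.3), 2492)
0.85 (array([177.5, 293.9]), np.float64(54.5), 2678)
0.95 (array([173.7, 297.8]), np.float64(49.8), 2701)
1.05 (array([170.1, 301.8]), np.float64(45.4), 2810)
1.15 (array([167. , 306.2]), np.float64(41.7), 2788)
1.25 (array([164.1, 310.6]), np.float64(37.5), 2857)
clock: 9.22
ee_pos: [621.0, 56.5, 60.7]
tool_rot: [-0.0, -0.02, 1.0, -0.0]
force: [0.0, 0.1, -0.1]
grip_width: 0.318
grip_force: 0.0
clock: 9.55
ee_pos: [622.1, 57.1, 61.6]
tool_rot: [0.001, -0.02, 1.0, -0.0]
force: [0.1, -2.0, 6.2]
grip_width: 0.123
grip_force: 30.0
t 9.55 graspF [-13.8  78.1  80.6] forceF [2.  0.  6.2] w 11.3 gf 30.0
turn [-0.    0.02  0.01]
```

```bash
sed -i 's/^Q=.*/Q=np.array([546.,40.2,-1.5313])/' h.py
python3 - <<'E'
import numpy as np
a=1.745+np.arange(0,13)*.1;p=78*np.c_[np.cos(a),np.sin(a)];d=-np.diff(p,axis=0)/30
print(np.c_[a[1:],d[:,1],d[:,0]].round(2))
E
```

```text
[[1.85 0.06 0.25]
 [1.94 0.08 0.25]
 [2.04 0.11 0.24]
 [2.14 0.13 0.22]
 [2.24 0.15 0.21]
 [2.35 0.17 0.19]
 [2.45 0.19 0.18]
 [2.54 0.21 0.16]
 [2.64 0.22 0.14]
 [2.74 0.23 0.11]
 [2.84 0.24 0.09]
 [2.94 0.25 0.06]]
```

```bash

python3 -m handwheel '[[0,0,0,0.06,0.25,0,6],[0,0,0,0.08,0.25,0,6],[0,0,0,0.11,0.24,0,6],[0,0,0,0.13,0.22,0,6],[0,0,0,0,0,0,6]]' >/dev/null
python3 -c "from h import *;st()"
python3 -m handwheel '[[0,0,0,0.15,0.21,0,6],[0,0,0,0.17,0.19,0,6],[0,0,0,0.19,0.18,0,6],[0,0,0,0.21,0.16,0,6],[0,0,0,0,0,0,6]]' >/dev/null
python3 -c "from h import *;st()"
python3 -m handwheel '[[0,0,0,0.22,0.14,0,6],[0,0,0,0.23,0.11,0,6],[0,0,0,0.24,0.09,0,6],[0,0,0,0,0,0,6],[0,0,0,0,0,0,6]]' >/dev/null
python3 -c "from h import *;st()"
```

```text
t 9.97 graspF [-43.4  65.9  80.6] forceF [-0.2  3.   5.1] w 11.2 gf 30.0
turn [-0.    0.04  0.02]
t 10.38 graspF [-65.1  43.2  80.5] forceF [1.4 0.2 8.4] w 11.5 gf 30.0
turn [-0.    0.02  0.02]
t 10.8 graspF [-74.8  22.5  80.5] forceF [ 3.6 -0.7  9.1] w 11.0 gf 30.0
turn [-0.    0.01  0.01]
```

```bash

python3 -m handwheel '[[0,0,0,0,0,0,34],[0,0,0,0,0,0,34],[0,0,0,0,0,0,34],[0,0,0,0,0,-0.5,34],[0,0,0,0,0,-0.9,34]]' >/dev/null
python3 -m handwheel '[[0,0,0,-0.9,0,-0.9,34],[0,0,0,-0.9,0,0,34],[0,0,0,-0.9,0,0,34],[0,0,0,-0.9,0.9,0,34],[0,0,0,-0.9,0.9,0,34]]' >/dev/null
python3 -m handwheel '[[0,0,0,-0.9,0.9,0,34],[0,0,0,-0.9,0.9,0,34],[0,0,0,-0.9,0.9,0,34]]' >/dev/null
python3 - <<'E'
from h import *
import cv2
st()
a=sum(r.grab_frame("top").astype(float) for _ in range(6))/6;b=sum(r.grab_frame("scene").astype(float) for _ in range(6))/6
cv2.imwrite("pics/t4.png",a);cv2.imwrite("pics/s4.png",b)
v=np.vstack([cv2.resize(a[195:225,196:246],(500,300),interpolation=cv2.INTER_CUBIC),cv2.resize(b[182:212,290:340],(500,300),interpolation=cv2.INTER_CUBIC)])
cv2.imwrite("pics/d4.png",v)
E
```

```text
t 11.88 graspF [-211.6  238.6  147.5] forceF [ 0.6  0.6 -0.8] w 34.0 gf 0.0
turn [-0.   -0.01  0.01][ WARN:0@31.695] global loadsave.cpp:1063 imwrite_ Unsupported depth image for selected encoder is fallbacked to CV_8U.
```

View pics/d4.png

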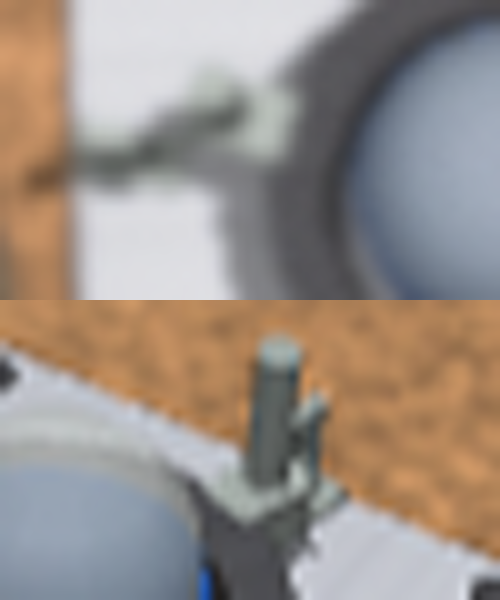

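Averaged views: the peg top sits at (318,187) in the full scene image, and the fin is just past it at (321.5,192). Next is a numeric fit of peg and fin angle by silhouette against the wood.

```bash
cat >fit.py <<'E'
from h import *
import cv2,sys
K=16;U0,V0,W,H=308,180,26,24
def hull(pts,o):
    p=(proj("scene",F2W(Q,pts))+o-[U0,V0]+.5)*K
    m=np.zeros((H*K,W*K),np.uint8);cv2.fillConvexPoly(m,cv2.convexHull(np.round(p*16).astype(np.int32)),255,shift=4);return m
def fin(a,o):
    c,s=np.cos(a),np.sin(a);return hull([[R*c-t*s,R*s+t*c,z] for R in(98,114) for t in(-2.5,2.5) for z in(12,50)],o)
def peg(a,o):
    return hull([[78*np.cos(a)+6*np.cos(b),78*np.sin(a)+6*np.sin(b),z] for b in np.linspace(0,6.28,24) for z in(50,95)],o)
down=lambda m:cv2.GaussianBlur(cv2.resize(m,(W,H),interpolation=cv2.INTER_AREA).astype(float)/255,(0,0),.4)
vv,uu=np.mgrid[V0:V0+H,U0:U0+W]
e=proj("scene",F2W(Q,[[-120,-95,12],[-120,95,12]]));ye=e[0,1]+(uu-e[0,0])*(e[1,1]-e[0,1])/(e[1,0]-e[0,0])
ok=vv<ye-1.5
def cov(f):
    a=cv2.imread(f).astype(float)[V0:V0+H,U0:U0+W];d=a[...,2]-a[...,0];return np.clip(1-d/np.median(d[:6][:, :6]),-.3,1.1)
I0,I1=cov("pics/scene0.png"),cov(sys.argv[1])
def res(x,full=False):
    o=x[2:4];f=fin(x[0],o)
    return np.r_[(down(f)-I0)[ok],(down(np.maximum(f,peg(x[1],o)))-I1)[ok],(o/1.5)]
for s in((2.97,2.85),(3.03,2.85),(2.9,2.8)):
    x=least_squares(res,[*s,0,0],diff_step=[.005,.005,.5,.5],x_scale=[.05,.05,1,1],loss="soft_l1",f_scale=.2)
    print(x.x.round(3),"cost",round(x.cost,3),"remaining",(x.x[0]-x.x[1]).round(3))
E
python3 fit.py pics/s4.png
```

```text
[2.991 2.869 0.    0.   ] cost 2.065 remaining 0.122
[2.991 2.867 0.    0.   ] cost 2.073 remaining 0.124
[2.991 2.867 0.    0.   ] cost 2.07 remaining 0.124
```

```bash
cat >>fit.py <<'E'
from scipy.optimize import minimize
def cst(y):
    x=[y[0]*.05,y[1]*.05,y[2],y[3]];z=np.abs(res(x));return np.minimum(z,.5)@np.minimum(z,.5)
for s in((2.97,2.85),(3.03,2.9)):
    m=minimize(cst,[s[0]*20,s[1]*20,.3,.3],method="Nelder-Mead",options=dict(initial_simplex=np.array([s[0]*20,s[1]*20,0,0])+np.vstack([np.zeros(4),np.eye(4)])))
    print("NM",m.x*[.05,.05,1,1],m.fun,"remaining",.05*(m.x[0]-m.x[1]))
E
python3 fit.py pics/s4.png|grep NM
```

```text
Traceback (most recent call last):
  File "fit.py", line 28, in <module>
    m=minimize(cst,[s[0]*20,s[1]*20,.3,.3],method="Nelder-Mead",options=dict(initial_simplex=np.array([s[0]*20,s[1]*20,0,0])+np.vstack([np.zeros(4),np.eye(4)])))
  File "fit.py", line 26, in cst
    x=[y[0]*.05,y[1]*.05,y[2],y[3]];z=np.abs(res(x));return np.minimum(z,.5)@np.minimum(z,.5)
                                             ~~~^^^
  File "fit.py", line 20, in res
    return np.r_[(down(f)-I0)[ok],(down(np.maximum(f,peg(x[1],o)))-I1)[ok],(o/1.5)]
                                                                            ~^~~~
TypeError: unsupported operand type(s) for /: 'list' and 'float'
```

```bash
sed -i 's/x=\[y\[0\]\*.05,y\[1\]\*.05,y\[2\],y\[3\]\]/x=y*[.05,.05,1,1]/' fit.py
python3 fit.py pics/s4.png|grep NM
```

```text
NM [ 2.99264676  2.86898403 -0.06090665  0.25242543] 3.969160593483636 remaining 0.12366272168384995
NM [3.00796333 2.89178724 0.43493756 0.55950463] 4.187376525118947 remaining 0.116176087515694
```

```bash

python3 -m handwheel '[[0,0,0,0.9,-0.9,0,34],[0,0,0,0.9,-0.9,0,34],[0,0,0,0.9,-0.9,0,34],[0,0,0,0.9,-0.9,0,34],[0,0,0,0.9,-0.9,0,34]]' >/dev/null
python3 -m handwheel '[[0,0,0,0.9,0,0,34],[0,0,0,0.9,0,0,34],[0,0,0,0.9,0,0,34],[0,0,0,0,0,0,34]]' >/dev/null
python3 -c "from h import *;st([-74.8,22.5,80.5])"
```

```text
t 13.23 graspF [-74.4  16.9 148.1] forceF [ 0.2  0.7 -0.4] w 34.0 gf 0.0
turn [-0.   -0.04  0.  ]
shift [-0.2   0.01  2.25]
```

```bash

python3 -m handwheel '[[0,0,0,-0.2,0.01,0.8,34],[0,0,0,0,0,0.8,34],[0,0,0,0,0,0.65,34],[0,0,0,0,0,0,34],[0,0,0,0,0,0,6]]' >/dev/null
python3 -m handwheel '[[0,0,0,0,0,0,6],[0,0,0,0,0,0,6],[0,0,0,0,0,0,6],[0,0,0,0,0,0,6]]' >/dev/null
python3 -c "from h import *;st()"
python3 -m handwheel '[[0,0,0,0.1,0.03,0,6],[0,0,0,0.1,0.02,0,6],[0,0,0,0.1,0.02,0,6],[0,0,0,0,0,0,6],[0,0,0,0,0,0,6]]' >/dev/null
python3 -c "from h import *;st()"
```

```text
t 13.98 graspF [-75.   28.8  82.1] forceF [ 4.1 -0.7  5.5] w 11.2 gf 30.0
turn [-0.01  0.02  0.01]
t 14.4 graspF [-77.   20.6  82.1] forceF [5.  1.9 4.3] w 11.3 gf 30.0
turn [-0.01  0.04  0.02]
```

```bash

python3 -m handwheel '[[0,0,0,0,0,0,34],[0,0,0,0,0,0,34],[0,0,0,0,0,0,34],[0,0,0,0,0,-0.5,34],[0,0,0,0,0,-0.9,34]]' >/dev/null
python3 -m handwheel '[[0,0,0,-0.9,0,-0.9,34],[0,0,0,-0.9,0,0,34],[0,0,0,-0.9,0,0,34],[0,0,0,-0.9,0.9,0,34],[0,0,0,-0.9,0.9,0,34]]' >/dev/null
python3 -m handwheel '[[0,0,0,-0.9,0.9,0,34],[0,0,0,-0.9,0.9,0,34],[0,0,0,-0.9,0.9,0,34]]' >/dev/null
python3 - <<'E'
from h import *
import cv2
st()
a=r.grab_frame("top");b=r.grab_frame("scene")
cv2.imwrite("pics/t5.png",a);cv2.imwrite("pics/s5.png",b)
v=np.vstack([cv2.resize(a[194:224,196:256],(600,300),interpolation=cv2.INTER_CUBIC),cv2.resize(b[182:212,282:342],(600,300),interpolation=cv2.INTER_CUBIC)])
cv2.imwrite("pics/d5.png",v)
E
python3 fit.py pics/s5.png|grep NM
```

```text
t 15.48 graspF [-214.3  235.7  149.5] forceF [-0.1  1.9 -0.7] w 34.2 gf 0.0
turn [ 0.   -0.    0.01]
NM [ 2.95967533  2.9411175  -1.10405263 -0.37202499] 4.617074793042134 remaining 0.01855783419060657
NM [ 2.99343928  2.98727851 -0.03575786  0.22685671] 4.235429536498761 remaining 0.0061607734223496635
```

View pics/d5.png

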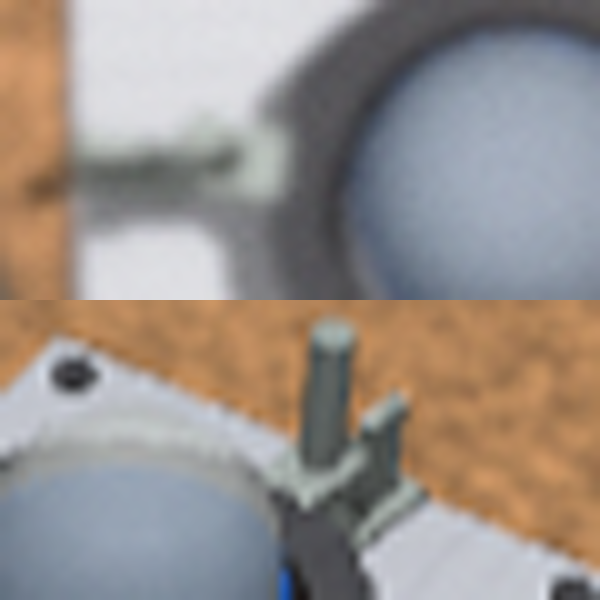

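Nose, peg and fin line up in both views: fin at (85–180,160) and tab at (265,165) on top, with about 0.01 rad left by the fit. Now I'll recheck the handle's laid angle in this unshadowed frame.

```bash

python3 - <<'E'
from h import *
import cv2
im=cv2.resize(cv2.imread("pics/s5.png")[178:288,220:352],None,fx=5.4,fy=5.4,interpolation=cv2.INTER_CUBIC).max(2)
obs=np.zeros(im.shape,np.uint8);obs[250:350,120:210]=im[250:350,120:210]<75
best=[]
for th in np.arange(.9,1.31,.05):
  for d in (26,28,30,32,34):
    a=np.linspace(0,2*np.pi,40);u=np.array([0,-np.sin(th),np.cos(th)]);v=np.array([0,np.cos(th),np.sin(th)]);pts=[]
    for rr in(25,63): pts+=[np.array([105+d,0,42])+u*rr+7*(np.cos(t)*np.array([1,0,0])+np.sin(t)*v) for t in a]
    p=(proj("scene",F2W(Q,np.array(pts)))-[220,178]+.4)*5.4
    for du in(-4,0,4):
     for dv in(-4,0,4):
      m=np.zeros(im.shape,np.uint8);cv2.fillConvexPoly(m,cv2.convexHull((p+[du,dv]).astype(np.int32)),1);m[:250]=0;m[350:]=0;m[:,210:]=0
      best.append(((m&obs).sum()/(m|obs).sum(),round(th,2),d,du,dv))
best.sort(reverse=True);print(*best[:12],sep="\n")
for t in np.arange(.9,1.31,.05):print(round(t,2),max(b[0] for b in best if b[1]==round(t,2)).round(3))
E
```

```text
(np.float64(0.8321755027422304), np.float64(1.05), 32, 4, -4)
(np.float64(0.8315557190143436), np.float64(1.1), 26, 0, 4)
(np.float64(0.8284045271997079), np.float64(1.1), 30, 4, -4)
(np.float64(0.8258345428156749), np.float64(1.05), 26, -4, 4)
(np.float64(0.8175502742230347), np.float64(1.2), 26, 4, 0)
(np.float64(0.8156748911465893), np.float64(1.1), 28, 4, 0)
(np.float64(0.8149748020158387), np.float64(1.1), 26, -4, 0)
(np.float64(0.8128571428571428), np.float64(1.1), 28, 0, 0)
(np.float64(0.8127286027798098), np.float64(1.05), 26, 0, 4)
(np.float64(0.811938151743977), np.float64(1.2), 28, 4, -4)
(np.float64(0.8117816091954023), np.float64(1.05), 30, 4, 0)
(np.float64(0.8102398854278553), np.float64(1.0), 32, 4, 0)
0.9 0.778
0.95 0.809
1.0 0.81
1.05 0.832
1.1 0.832
1.15 0.809
1.2 0.818
1.25 0.801
1.3 0.747
```

Vision says 1.1±0.1, which isn't decisive. I'll press the handle lightly from above with closed fingers to confirm it's fully down.

```bash

python3 -m handwheel '[[0,0,0,0.79,-0.96,-0.3,0],[0,0,0,0.79,-0.96,0,0],[0,0,0,0.79,-0.96,0,0],[0,0,0,0.79,-0.96,0,0],[0,0,0,0.79,-0.96,0,0]]' >/dev/null
python3 -m handwheel '[[0,0,0,0.79,-0.96,0,0],[0,0,0,0.79,-0.96,0,0],[0,0,0,0.79,-0.96,0,0],[0,0,0,0.79,-0.96,0,0],[0,0,0,0.79,-0.96,0,0]]' >/dev/null
python3 -m handwheel '[[0,0,0,0.79,-0.96,0,0],[0,0,0,0.79,-0.96,0,0],[0,0,0,0,0,0,0],[0,0,0,0,0,0,0]]' >/dev/null
python3 -c "from h import *;st([133,-48,100])"
```

```text
t 16.75 graspF [134.2 -50.7 158.9] forceF [-0.4  1.4  0.2] w 0.2 gf 0.0
turn [ 0.   -0.   -0.02]
shift [-0.09  0.04  1.96]
```

```bash

python3 -m handwheel '[[0,0,0,0,0,0.8,0],[0,0,0,0,0,0.7,0],[0,0,0,0,0,0.4,0],[0,0,0,0,0,0,0],[0,0,0,0,0,0,0]]' >/dev/null
python3 -c "from h import *;st()"
python3 -m handwheel '[[0,0,0,0,0,0.1,0],[0,0,0,0,0,0,0]]' >/dev/null
python3 -c "from h import *;st()"
python3 -m handwheel '[[0,0,0,0,0,0.07,0],[0,0,0,0,0,0,0]]' >/dev/null
python3 -c "from h import *;st()"
```

```text
t 17.17 graspF [132.2 -49.1 101.4] forceF [-0.4 -0.6  0.9] w 0.3 gf 0.0
turn [ 0.   -0.01  0.02]
t 17.33 graspF [132.8 -48.5  99.3] forceF [ 0.2  0.2 -0.2] w 0.5 gf 0.0
turn [-0.    0.01  0.01]
t 17.5 graspF [133.  -48.9  96.9] forceF [-0.7  0.1 -0.1] w 0.4 gf 0.0
turn [-0.    0.01  0.01]
```

```bash

for i in 1; do python3 -m handwheel '[[0,0,0,0,0,0.05,0],[0,0,0,0,0,0,0]]' >/dev/null; python3 -c "from h import *;st()"|head -1
python3 -m handwheel '[[0,0,0,0,0,0.04,0],[0,0,0,0,0,0,0]]' >/dev/null; python3 -c "from h import *;st()"|head -1
python3 -m handwheel '[[0,0,0,0,0,0.03,0],[0,0,0,0,0,0,0]]' >/dev/null; python3 -c "from h import *;st()"|head -1
python3 -m handwheel '[[0,0,0,0,0,0.03,0],[0,0,0,0,0,0,0]]' >/dev/null; python3 -c "from h import *;st()"|head -1; done
```

```text
t 17.67 graspF [133.1 -49.1  95.2] forceF [0.7 0.1 1.1] w 0.6 gf 0.2
t 17.83 graspF [133.1 -49.4  93.8] forceF [-0.6 -0.1  0.9] w 0.2 gf 0.3
t 18.0 graspF [133.1 -49.3  92.9] forceF [ 0.4 -0.5  0.5] w 0.4 gf 0.5
t 18.17 graspF [133.1 -49.3  92.2] forceF [ 0.1 -1.8  3.5] w 0.4 gf 2.4
```

```bash

python3 -m handwheel '[[0,0,0,0,0,0.03,0],[0,0,0,0,0,0,0]]' >/dev/null; python3 -c "from h import *;st()"|head -1
python3 -m handwheel '[[0,0,0,0,0,0.03,0],[0,0,0,0,0,0,0]]' >/dev/null; python3 -c "from h import *;st()"|head -1
```

```text
t 18.33 graspF [133.2 -49.3  91.6] forceF [-0.1 -2.6  9.5] w 0.6 gf 4.7
t 18.5 graspF [133.2 -49.4  91.1] forceF [-0.3 -5.4 14.6] w 0.5 gf 7.2
```

Stiff now, so the handle is at its limit. Lifting away and taking a last look.

```bash

python3 -m handwheel '[[0,0,0,0,0,-0.3,0],[0,0,0,0,0,-0.9,0],[0,0,0,0,0,-0.9,0],[0,0,0,0.7,0,-0.9,0],[0,0,0,0.9,-0.9,0,0]]' >/dev/null
python3 -m handwheel '[[0,0,0,0.9,-0.9,0,0],[0,0,0,0.9,-0.9,0,0],[0,0,0,0.9,-0.9,0,0],[0,0,0,0,0,0,0],[0,0,0,0,0,0,0]]' >/dev/null
python3 - <<'E'
from h import *
import cv2
st()
b=r.grab_frame("scene");cv2.imwrite("pics/s6.png",b)
cv2.imwrite("pics/d6.png",cv2.resize(b[178:288,220:352],None,fx=5.4,fy=5.4,interpolation=cv2.INTER_CUBIC))
E
python3 fit.py pics/s6.png|grep NM
```

```text
t 19.33 graspF [ 242.4 -179.1  180.7] forceF [-0.3  0.5  0.7] w 0.4 gf 0.0
turn [-0.    0.01 -0.03]
NM [ 2.95738115  2.93774872 -1.16200948 -0.41085756] 4.654321508985603 remaining 0.01963242711612594
NM [2.9983793  2.99401445 0.13445837 0.27288054] 4.2754207303344485 remaining 0.004364850856333292
```

View pics/d6.png

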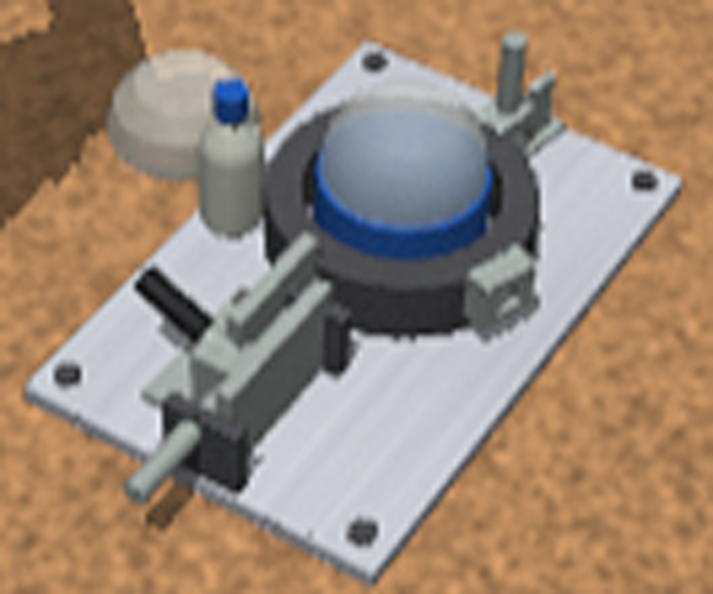

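The lug has turned to (500,290), the peg at (512,45) is in line with the fin, the handle is still parked at (150,285), and the glue bottle and spare dome haven't moved. Handing in.

```bash
python3 -c "from bench import r;print(r.close_job())"
```

```text
the job is handed in; nothing more can be done
None
```

The job is handed in at about 19 s: the pin was drawn about 33 mm to its stop and parked with the handle fully down, and the collar was turned about 1.24 rad, leaving the nose within about 0.02 rad of the fin by camera fit; the nearby bystanders (glue bottle, spare dome) looked unmoved in the last picture.

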